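# Put the rolling guide away behind the rack's keeper post

### The arm

A 6-joint arm with a two-finger parallel gripper is mounted at the origin on the work surface. World frame = base frame: x ahead of the robot, y to its left, z up, the work surface at z = 0. Lengths are in mm, angles in rad, forces in N, time in s.
With the tool pointing down it reaches from about 300 to 775 mm from the base axis. Payload 14.6 kg.
Tool frame: the origin (TCP) lies midway between the tips of the shut fingers; the grasp point (between the pads) lies 19 mm behind it (r.grip_depth is the distance from the TCP to the grasp point, in mm); z points along the fingers, y is the line along which they close (so a half turn about z gives the same grasp; the last joint's range is limited). The gripper opens to 94 mm and grips with 3 to 60 N. Pads are 16 mm wide; open, the fingers measure 119 mm over their backs; the gripper's body (75 mm by 177 mm) begins 78 mm behind the grasp point.
Start: joints at [-1.347, 0.3, 1.521, -0, 1.321, -0.067], TCP at [157.688, -526.9, 205.446] pointing down, gripper open.
Joint ranges: [-3.03, 3.03], [-0.79, 2.21], [0.23, 2.52], [-1.04, 4.18], [0, 3.07], [-2.55, 2.55]. Speed limits (rad/s): [2.22, 2.22, 2.57, 3.14, 3.14, 3.14].

### API

Orientations are given as [roll, pitch, yaw] about the fixed x, y, z axes, in that order (R = Rz(yaw) Ry(pitch) Rx(roll)).
In Python, from station import r gives the robot as it stands. The module is installed in compiled form; this text tells all that it offers.
- The arm moves only by the shell command python3 -m pendant 'ROWS' [FORCE]. ROWS is JSON, one flat list of numbers, 7 for each row, row after row: the shift along the world's x, y, z in mm, then the turn, a rotation vector about the world's x, y, z in degrees, then the closure, from -1 (fully open) to 1 (shut). A call has 1 to 5 rows; each row shifts and turns the commanded pose from where the row before left it; what a row does not reach is not made up. A row lasts 1/12 s, in which the tool goes at most 41.7 mm and 7.16 degrees, less where a joint would pass 70% of its speed; a pose out of reach is approached as far as the arm can. A call with a gripper value outside its range is refused whole. The fingers move at their own pace and stop on an object; FORCE is the grip in N (left out, the last holds). Time passes only in rows, so rows that do not move let the fingers close. It gives the time, the measured TCP pose, the force, the opening and the grip force at its end, in the units of the state.
- r.get_state(): the state, without advancing time (a new reading comes with each control period).
- r.capture(name): name is "scene" or "top" or "wrist"; returns a dict with "frame" (420x560x3 uint8, red, green, blue), "range_z" (420x560 float32, mm along the optical axis (not along the pixel's ray), 0 where there is no reading), "fx", "fy", "cx", "cy" (pixels), "eye" and "rotation" of the camera in the world. Camera axes: x right, y down, z forward; pixel columns grow to the right and rows downward; lengths in mm; the calibration is good to about 2 mm. A picture is of the moment at which its call begins.
- r.finish_job(): hands the job in; it is judged then, once.
The state is a dict: "t": time; "qpos": joint angles; "qd": joint speeds; "tau": joint torques, N m; "tool_pos": TCP position; "eef_rot": TCP orientation; "wrist_force": force on the tool from outside, world axes, zero at the start; "wrist_torque": the same for the moment, N m; "opening": finger opening in mm; "finger_force": force on a finger pad.
Only numpy, scipy, OpenCV 4.12 (cv2) and the standard library are available. Lean on these libraries where they do the work, as an engineer would, in place of code of your own. Each camera call takes 0.05 s, during which the arm holds its last target. There are 200 camera calls.

### The job

The long wooden rolling guide lying on the bench has to go back in its rack, but the rack's mouth is shorter than the guide. Push it along the bench with the fingertips, without picking it up: angle its left end in behind the keeper post, then push the right end in, until the guide lies flat on the bench along the rack's back board. Leave the glaze jar, the kiln prop and the bowl where they stand.

Things in the scene. Friction and masses are not known exactly. Their poses are not given: they have to be found in the camera images.
- guide: The rolling guide: a loose plain beech batten, 320 mm long, 36 mm wide, 18 mm thick, 105 to 210 g, lying flat on the bench in front of the rack. Origin at the middle of its underside; y runs along its length towards the left end, x across its width towards the rack, z up.
- guide_left_end (a point): The middle of the guide's left (+y) end face, half-way up (9 mm above the bench).
- guide_right_end (a point): The middle of the guide's right (-y) end face, half-way up (9 mm above the bench).
- rack: Pine guide rack fixed to the bench, open above and towards the robot, no floor: the guide slides on the bench up to the back board. Boards 18 mm thick, 45 mm high. Origin on the bench, middle of the back board's inner face; x points away from the robot through the back board, y left along it, z up. Inside 364 mm long (y -182 to 182 mm). Guide home: its centre line at x = -18 mm, left end behind the post.
- right_cheek (a point): Top centre of the free end of the rack's right end board, 45 mm up. This board runs from the back board (rack x = 0) to rack x = -55 mm; its inner face is at rack y = -182 mm, this point at rack y = -191 mm.
- left_cheek (a point): Top centre of the free end of the rack's left end board, 45 mm up. This board runs from the back board to rack x = -105 mm; its inner face is at rack y = 182 mm. A rail 32 mm high (rack x -99 to -81 mm) closes the space between it and the keeper post.
- post_top (a point): Centre of the top of the keeper post, 30 mm square, 85 mm high, part of the rack, at rack x from -105 to -75 mm and y from 112 to 142 mm. The mouth between it and the right end board is 294 mm wide; 75 mm lie between its back face and the back board.
- glaze_jar: White round glaze jar with a lid, 68 mm across, 80 mm high, loose, standing to the left of the guide. Origin at the centre of its underside. To be left alone.
- kiln_prop: White ceramic tube (kiln prop), 48 mm across, 75 mm high, loose, standing to the right of the rack. Origin at the centre of its underside. To be left alone.
- bowl: Terracotta bowl, 110 mm across, 50 mm high, loose, standing behind the rack. Origin at the centre of its underside. To be left alone.

How it is judged:
By the outcome, as a careful person would: the job done as asked, in the order asked, and still so for the second after the job is handed in, with the robot touching nothing.
It also fails if it takes over 72 s, if anything falls off the work surface, if the arm or the gripper's body presses on something with over 40 N, if the wrist force passes 120 N, or if a joint passes its speed limit or range.

## Working session

There is one attempt and no reset: what is moved stays moved. The work goes in short steps, Python scripts to look and compute and a shell command to move; the robot and the scene stay as the last step left them, time stands still between calls to the robot, and variables do not carry over. Pictures are saved under pics/ and viewed, at most 10 in all, crops included, and the job is handed in when it is done.

```bash
mkdir -p pics; python3 - <<'E'
from station import r
import cv2,numpy as np
for n in("top","scene"):
    c=r.capture(n); cv2.imwrite(f"pics/{n}0.png",c["frame"][:,:,::-1])
    print(n,c["fx"],c["fy"],c["cx"],c["cy"],np.round(c["eye"],1).tolist(),np.round(c["rotation"],4).tolist())
print(r.get_state())
E
```

```text
top 413.2919633065378 413.2919633065378 278.1233803603084 211.91285297063897 [472.3, 40.4, 1089.5] [-3.0133, -0.0093, -1.5724]
scene 532.3959952978648 532.3959952978648 286.81002096301086 208.98798414325833 [953.4, -522.4, 1172.7] [-2.6044, 0.0055, 0.546]
{'t': 0.1, 'qpos': array([-1.34659050e+00,  3.00378853e-01,  1.52151630e+00, -2.77072161e-05,
        1.32073295e+00, -6.66048944e-02]), 'qd': array([ 0.00035874, -0.00238425, -0.00250499,  0.00020958, -0.00031444,
        0.00116623]), 'tau': array([ 1.25175768e-03, -5.32645404e+01, -3.53283691e+01,  7.09282723e-02,
        2.35116330e-02, -5.90768650e-05]), 'tool_pos': array([ 157.63425733, -526.67191722,  204.96434515]), 'eef_rot': array([-3.14055772e+00, -4.21358846e-05,  2.90817570e-01]), 'wrist_force': array([ 0.17746205, -0.51838467, -0.51017283]), 'wrist_torque': array([ 0.02611684, -0.00335905,  0.03087346]), 'finger_force': 0.0, 'opening': 94.14333380485301}
```

View pics/top0.png

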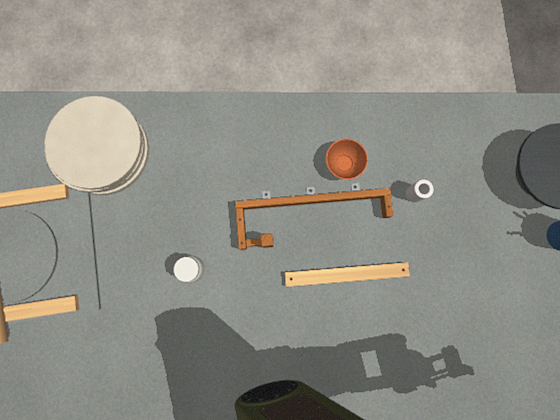

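View pics/scene0.png

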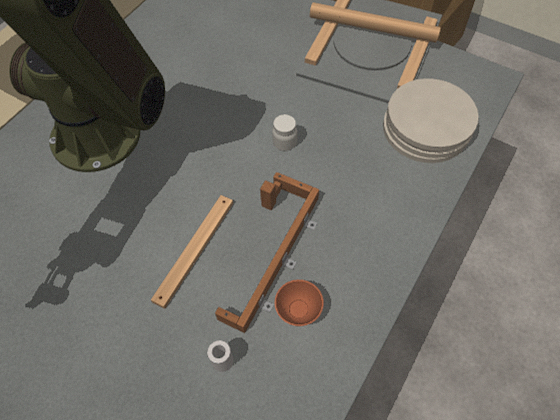

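The top view has up = +x and left = +y. The guide runs (285,279)–(410,269), the post is near (262,240), the cheeks at (241,245) and (389,213), the jar at (187,268), the prop at (424,189) and the bowl at (347,159).

```bash
cat > h.py <<'E'
from station import r
import cv2,numpy as np
from scipy.spatial.transform import Rotation as R
def cast(c,uv,z):
    uv=np.atleast_2d(uv).astype(float)
    d=np.c_[(uv[:,0]-c["cx"])/c["fx"],(uv[:,1]-c["cy"])/c["fy"],np.ones(len(uv))]@R.from_euler("xyz",c["rotation"]).as_matrix().T
    e=np.array(c["eye"]); return (e+d*((z-e[2])/d[:,2])[:,None])[:,:2]
def world(c):
    v,u=np.mgrid[0:420,0:560]; z=c["range_z"]
    p=np.stack([(u-c["cx"])/c["fx"]*z,(v-c["cy"])/c["fy"]*z,z],-1)
    return p@R.from_euler("xyz",c["rotation"]).as_matrix().T+np.array(c["eye"])
def big(m): 
    cs,_=cv2.findContours(m.astype(np.uint8),cv2.RETR_EXTERNAL,cv2.CHAIN_APPROX_NONE)
    return max(cs,key=cv2.contourArea)[:,0]
def rect(c,m,z):
    p=cast(c,big(m),z).astype(np.float32); q=cv2.minAreaRect(p)
    b=cv2.boxPoints(q); return q,b
def guide(c):
    h=cv2.cvtColor(c["frame"],cv2.COLOR_RGB2HSV); W=world(c)
    m=(h[...,0]>9)&(h[...,0]<28)&(h[...,1]>70)&(h[...,2]>150)&(W[...,0]>250)&(W[...,0]<720)&(abs(W[...,1]+10)<260)
    m&=(W[...,2]<26)
    q,b=rect(c,m,18)
    s=b[np.argsort(b[:,1])]; Rr,L=s[:2].mean(0),s[2:].mean(0)
    return L,Rr,m,q
E
python3 - <<'E'
from h import *
for n in("top","scene"):
    c=r.capture(n); L,Rr,m,q=guide(c); print(n,"guide L",L,"R",Rr,q[1],m.sum(),"tilt deg",np.degrees(np.arctan2(-(L-Rr)[0],(L-Rr)[1])))
    h=cv2.cvtColor(c["frame"],cv2.COLOR_RGB2HSV); W=world(c)
    brown=((h[...,0]<14)&(h[...,1]>110)&(W[...,0]>350)&(W[...,0]<690)&(abs(W[...,1])<260))
    top=brown&(abs(W[...,2]-45)<5); post=brown&(W[...,2]>78)&(W[...,2]<92)
    q,b=rect(c,post,85); print("post",q,post.sum())
    k=big(top); p=cast(c,k,45); print("rack hull",cv2.approxPolyDP(p.astype(np.float32),8,True)[:,0].round(0).tolist())
    pw=W[(W[...,2]>60)&(W[...,2]<95)&~brown&(W[...,0]>300)&(W[...,0]<700)&(abs(W[...,1])<330)]
    for s,nm in((pw[pw[:,1]>120],"jar"),(pw[pw[:,1]<-150],"prop")): 
        if len(s):print(nm,s.mean(0),s.min(0),s.max(0))
E
```

```text
top guide L [436.88965   13.951353] R [ 459.69647 -270.9792 ] (36.68663024902344, 285.8418273925781) 1639 tilt deg 4.5763946
post ((534.3314819335938, 59.266990661621094), (26.78568458557129, 26.71395492553711), 89.95111083984375) 82
rack hull [[604.0, -260.0], [612.0, -245.0], [625.0, -259.0], [656.0, -247.0], [669.0, -255.0], [666.0, -216.0], [653.0, -213.0], [664.0, -208.0], [653.0, -162.0], [661.0, -157.0], [651.0, -157.0], [659.0, -123.0], [648.0, -110.0], [656.0, -98.0], [646.0, -87.0], [646.0, -33.0], [648.0, -51.0], [635.0, -54.0], [651.0, -67.0], [638.0, -69.0], [638.0, -90.0], [648.0, -90.0], [640.0, -102.0], [651.0, -100.0], [640.0, -115.0], [653.0, -249.0], [622.0, -243.0], [620.0, -256.0], [602.0, -245.0]]
jar [464.7375672  252.630362    79.81938998] [435.04896991 223.86362395  60.68110928] [492.61346504 282.98492588  86.26556576]
prop [ 661.8055719  -318.51624803   72.62151512] [ 640.5844     -329.86559852   60.6077889 ] [ 684.01249701 -309.55447959   81.36546959]
scene guide L [439.68875   12.817197] R [ 462.8679  -270.42657] (35.25425338745117, 284.1905822753906) 1497 tilt deg 4.6783514
post ((539.3287963867188, 56.0413818359375), (29.4407958984375, 30.395986557006836), 9.443803787231445) 112
rack hull [[526.0, 130.0], [520.0, 116.0], [616.0, 124.0], [632.0, 96.0], [655.0, -238.0], [601.0, -252.0], [670.0, -256.0], [638.0, 137.0], [589.0, 135.0], [593.0, 124.0], [581.0, 134.0]]
jar [467.82251601 251.06804674  77.43321215] [436.88116366 225.18365814  60.02850928] [496.78615536 285.6629654   86.95870179]
prop [ 664.742612   -319.87041141   73.31412842] [ 641.09324394 -329.73309831   61.11091065] [ 687.76183244 -308.31502231   80.61670054]
```

```bash
sed -i 's/abs(W\[...,1\]+10)<260/abs(W[...,1]+60)<270/' h.py
python3 -m pendant '[17,25,-9,0,0,-0.8,-1,17,25,-9,0,0,-0.8,-1,17,25,-9,0,0,-0.8,-1,17,25,-9,0,0,-0.8,-1,17,25,-9,0,0,-0.8,-1]'
python3 -m pendant '[17,25,-9,0,0,-0.8,-1,17,25,-9,0,0,-0.8,-1,17,25,-9,0,0,-0.8,-1,17,25,-9,0,0,-0.8,-1,17,25,-9,0,0,-0.8,-1]'
python3 -m pendant '[16,25,-9,0,0,-0.8,-1,16,25,-9,0,0,-0.8,-1,16,25,-9,0,0,-0.8,-1,16,25,-9,0,0,-0.8,-1,16,25,-9,0,0,-0.8,-1]'
cat >> h.py <<'E'
O=np.array([636.5,-61.5]); A=np.radians(4.65); X=np.array([np.cos(A),np.sin(A)]); Y=np.array([-X[1],X[0]])
def rk(p): d=np.asarray(p)[:2]-O; return np.round([d@X,d@Y],1)
def rep(names=("scene","top")):
    for n in names:
        c=r.capture(n); L,Rr,m,q=guide(c); v=rk(L)-rk(Rr)
        print(n,"guide rack L",rk(L),"R",rk(Rr),"ctr",rk((L+Rr)/2),"world",((L+Rr)/2).round(),"theta",np.degrees(np.arctan2(v[0],v[1])).round(1),np.round(q[1]))
    s=r.get_state(); print("t",round(s["t"],2),"tool",np.round(s["tool_pos"],1),"rack",rk(s["tool_pos"]),"yaw",np.degrees(s["eef_rot"][2]).round(1),"F",np.round(s["wrist_force"],1))
E
python3 -c "
from h import *
rep()"
```

```text
t: 0.62
tool_pos: [243.2, -400.6, 160.0]
eef_rot: [-3.141, -0.0, 0.22]
wrist_force: [-0.5, 0.2, -0.5]
opening: 93.9
finger_force: 0.0
t: 1.03
tool_pos: [328.2, -275.6, 115.1]
eef_rot: [3.141, -0.0, 0.15]
wrist_force: [0.8, -0.2, 0.1]
opening: 94.1
finger_force: 0.0
t: 1.45
tool_pos: [408.2, -150.5, 70.1]
eef_rot: [3.142, -0.0, 0.081]
wrist_force: [0.1, -0.1, 0.5]
opening: 93.7
finger_force: 0.0
scene guide rack L [-189.9  -68.2] R [-190.7 -229. ] ctr [-190.3 -148.6] world [ 459. -225.] theta 0.3 [ 35. 161.]
top guide rack L [-191.8   89.5] R [-193.1 -229.4] ctr [-192.4  -70. ] world [ 450. -147.] theta 0.2 [ 36. 319.]
t 1.55 tool [ 408.4 -149.1   69.3] rack [-234.4  -68.8] yaw 4.8 F [ 0.4 -1.2  0.2]
```

```bash

python3 -m pendant '[0,0,-16,0,0,0,-1,0,0,-16,0,0,0,-1,0,0,-16,0,0,0,-1,0,0,-14,0,0,0,-1,12,1,0,0,0,0,-1]'
python3 -m pendant '[5.9,1,0,0,0,-2,-1,5.9,1,0,0,0,-2,-1,5.9,1,0,0,0,-2,-1,5.9,1,0,0,0,-2,-1,5.9,1,0,0,0,-2,-1]'
python3 -m pendant '[5.9,1,0,0,0,-2,-1,5.9,1,0,0,0,-2,-1,5.9,1,0,0,0,-2,-1,5.9,1,0,0,0,0,-1,5.9,1,0,0,0,0,-1]'
python3 -c "
from h import *
rep(('top',))"
```

```text
t: 1.97
tool_pos: [417.1, -150.9, 6.2]
eef_rot: [-3.139, 0.004, 0.081]
wrist_force: [-0.0, 0.3, -0.3]
opening: 94.3
finger_force: 0.0
t: 2.38
tool_pos: [449.1, -146.5, 8.6]
eef_rot: [3.142, 0.0, -0.095]
wrist_force: [-0.3, 0.1, 0.4]
opening: 93.9
finger_force: 0.3
t: 2.8
tool_pos: [478.8, -141.4, 8.5]
eef_rot: [3.142, 0.0, -0.197]
wrist_force: [-1.1, -0.4, 0.2]
opening: 94.1
finger_force: 0.6
top guide rack L [-93.1  80.8] R [-116.8   -1.8] ctr [-104.9   39.5] world [529. -31.] theta 16.0 [86. 35.]
t 2.85 tool [ 479.8 -141.2    8.7] rack [-162.6  -66.8] yaw -11.3 F [-0.1  0.7  0. ]
```

```bash

python3 -m pendant '[5.9,2,0,0,0,0,-1,5.9,2,0,0,0,0,-1,5.9,2,0,0,0,0,-1,5.9,2,0,0,0,0,-1,5.9,2,0,0,0,0,-1]'
python3 -m pendant '[5.9,2,0,0,0,0,-1,5.9,2,0,0,0,0,-1,5.9,2,0,0,0,0,-1,0,0,0,0,0,0,-1,0,0,0,0,0,0,-1]'
python3 -c "
from h import *
rep(('top','scene'))"
```

```text
t: 3.27
tool_pos: [508.8, -130.6, 8.4]
eef_rot: [3.142, 0.0, -0.198]
wrist_force: [-0.9, -1.2, 1.0]
opening: 94.0
finger_force: 0.4
t: 3.68
tool_pos: [526.1, -124.7, 8.4]
eef_rot: [-3.142, -0.0, -0.197]
wrist_force: [-0.3, 0.3, -0.8]
opening: 93.9
finger_force: 0.0
top guide rack L [-43.2  93.5] R [-65.9  14.3] ctr [-54.5  53.9] world [578. -12.] theta 16.0 [82. 35.]
scene guide rack L [-60.2  25.5] R [-128.9 -213. ] ctr [-94.6 -93.7] world [ 550. -163.] theta 16.1 [248.  36.]
t 3.78 tool [ 525.7 -124.9    8.4] rack [-115.5  -54.2] yaw -11.3 F [-0.1  0.2 -0. ]
```

```bash

python3 -m pendant '[-20,2,0,0,0,0,-1,0,0,26,0,0,0,1,0,0,26,0,0,0,1,2,-35,0,0,0,0,1,2,-35,0,0,0,0,1]'
python3 -m pendant '[2,-35,0,0,0,0,1,3,-35,0,0,0,0,1,3,-35,0,0,0,0,1,0,-12,0,0,0,0,1,0,0,0,0,0,0,1]'
python3 -c "
from h import *
rep(('top','scene'))
c=r.capture('scene');cv2.imwrite('pics/s1.png',c['frame'][:,:,::-1])"
```

```text
t: 4.2
tool_pos: [510.6, -193.2, 62.4]
eef_rot: [3.141, -0.003, -0.195]
wrist_force: [1.4, 0.4, -0.0]
opening: 70.6
finger_force: 0.0
t: 4.62
tool_pos: [517.2, -312.3, 60.2]
eef_rot: [3.141, -0.0, -0.201]
wrist_force: [-0.1, 1.6, 0.3]
opening: 37.5
finger_force: 0.0
top guide rack L [-44.   94.3] R [-127.2 -200.4] ctr [-85.6 -53.1] world [ 555. -121.] theta 15.8 [306.  38.]
scene guide rack L [-42.4  93.5] R [-61.3  20. ] ctr [-51.9  56.7] world [580.  -9.] theta 14.4 [76. 36.]
t 4.72 tool [ 517.5 -309.3   60.1] rack [-138.7 -237.3] yaw -11.4 F [-0.2  0.1  0.3]
```

View pics/s1.png

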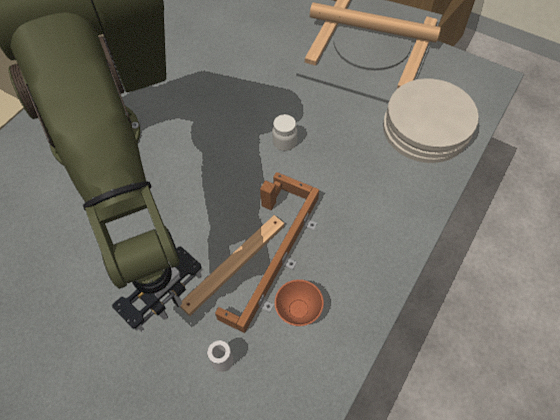

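The guide, from (187,306) to (278,221), lies at about 16° with its left end inside the mouth next to the post. The jar, prop and bowl have not moved. Next I shut the fingers, lower them and push on the right end along the guide's axis.

```bash

python3 -m pendant '[0,0,0,0,0,0,1,0,0,0,0,0,0,1,0,0,0,0,0,0,1,0,0,0,0,0,0,1,0,0,0,0,0,0,1]'
python3 -m pendant '[0,0,-17,0,0,0,1,0,0,-17,0,0,0,1,0,0,-17,0,0,0,1,1.2,6,0,0,0,0,1,1.2,6,0,0,0,0,1]'
python3 -m pendant '[1.2,6,0,0,0,0,1,1.2,6,0,0,0,0,1,1.2,6,0,0,0,0,1,1.2,6,0,0,0,0,1,1.2,6,0,0,0,0,1]'
python3 -c "
from h import *
rep(('top','scene'))"
```

```text
t: 5.18
tool_pos: [518.0, -309.6, 60.5]
eef_rot: [3.142, -0.0, -0.197]
wrist_force: [0.3, 0.3, 0.8]
opening: 0.6
finger_force: 0.0
t: 5.6
tool_pos: [520.0, -297.3, 9.1]
eef_rot: [-3.141, 0.001, -0.198]
wrist_force: [0.7, -0.5, 0.2]
opening: 0.3
finger_force: 0.0
t: 6.02
tool_pos: [526.9, -267.8, 10.4]
eef_rot: [3.141, -0.002, -0.198]
wrist_force: [-1.2, -4.4, 5.0]
opening: 0.5
finger_force: 3.4
top guide rack L [-35.8 121.1] R [-109.9 -136.7] ctr [-72.8  -7.8] world [565. -75.] theta 16.0 [268.  37.]
scene guide rack L [-33.5 120.2] R [-57.4  36. ] ctr [-45.5  78.1] world [585.  13.] theta 15.8 [87. 36.]
t 6.12 tool [ 527.  -267.2   10.3] rack [-125.8 -196.1] yaw -11.3 F [ 0.  -1.3  3.9]
```

```bash

python3 -m pendant '[1.2,6,0,0,0,0,1,1.2,6,0,0,0,0,1,1.2,6,0,0,0,0,1,1.2,6,0,0,0,0,1,1.2,6,0,0,0,0,1]'
python3 -m pendant '[1.2,6,0,0,0,0,1,0.6,3,0,0,0,0,1,0,0,0,0,0,0,1,-2,-10,0,0,0,0,1,-2,-10,0,0,0,0,1]'
python3 -c "
from h import *
rep(('top','scene'))
c=r.capture('top');cv2.imwrite('pics/t2.png',cv2.resize(c['frame'][150:320,160:460,::-1],None,fx=2.5,fy=2.5))"
```

```text
t: 6.53
tool_pos: [532.8, -237.9, 10.2]
eef_rot: [3.141, -0.001, -0.198]
wrist_force: [-1.3, -5.3, 6.4]
opening: 0.5
finger_force: 4.1
t: 6.95
tool_pos: [529.9, -248.7, 9.3]
eef_rot: [-3.141, 0.001, -0.197]
wrist_force: [-0.0, 0.6, -0.2]
opening: 0.5
finger_force: 0.0
top guide rack L [-24.4 159.5] R [-103.7 -115.8] ctr [-64.1  21.9] world [571. -45.] theta 16.1 [287.  37.]
scene guide rack L [-23.8 158.8] R [-52.5  47.3] ctr [-38.2 103.1] world [590.  38.] theta 14.4 [115.  36.]
t 7.05 tool [ 529.6 -250.2    9.2] rack [-121.9 -179.4] yaw -11.4 F [0.6 0.1 0.7]
```

View pics/t2.png

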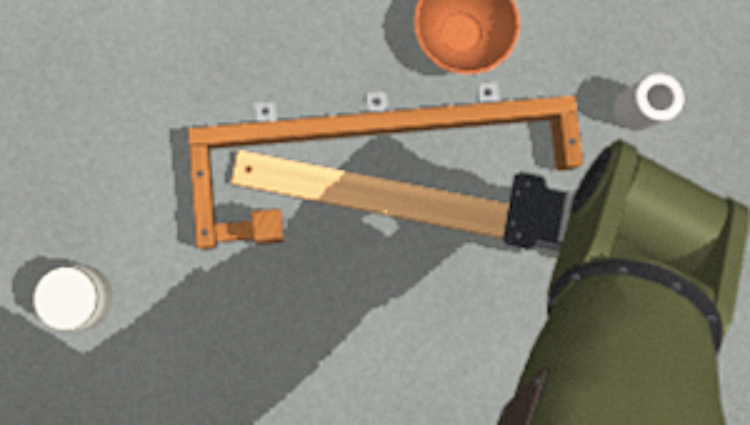

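The guide's left end is in behind the post, at (240,167) in this crop, clear of the back board. Its right end, near (510,225), is inside the right cheek's y and still in front of the rack. Next I open the fingers and place both tips on the near side, towards the right end.

```bash

python3 -m pendant '[0,0,26,0,0,0,1,0,0,26,0,0,0,-1,-3,34,0,0,0,0,-1,-3,34,0,0,0,0,-1,-3,34,0,0,0,0,-1]'
python3 -m pendant '[-3,35,0,0,0,0,-1,0,0,0,0,0,0,-1,0,0,0,0,0,0,-1,0,0,0,0,0,0,-1,0,0,0,0,0,0,-1]'
python3 -m pendant '[0,0,0,0,0,0,-1,0,0,0,0,0,0,-1,0,0,0,0,0,0,-1,0,0,0,0,0,0,-1]'
python3 -c "
from h import *
rep(('top','scene'))"
```

```text
t: 7.52
tool_pos: [520.6, -145.8, 61.5]
eef_rot: [-3.141, -0.0, -0.199]
wrist_force: [1.2, 1.1, 0.4]
opening: 23.7
finger_force: 0.0
t: 7.93
tool_pos: [518.2, -112.8, 61.4]
eef_rot: [3.142, -0.0, -0.199]
wrist_force: [-1.1, -0.4, -0.7]
opening: 57.1
finger_force: 0.0
t: 8.27
tool_pos: [518.1, -112.3, 61.4]
eef_rot: [-3.142, 0.0, -0.199]
wrist_force: [0.9, -0.2, 0.2]
opening: 83.6
finger_force: 0.0
top guide rack L [-24.3 157.8] R [-63.5  19.9] ctr [-43.9  88.9] world [586.  24.] theta 15.9 [143.  36.]
scene guide rack L [-23.6 151.5] R [-110.  -148.4] ctr [-66.8   1.5] world [570. -65.] theta 16.1 [312.  36.]
t 8.37 tool [ 518.1 -112.1   61.4] rack [-122.1  -40.8] yaw -11.4 F [-0.7  0.5  0.8]
```

```bash

python3 -m pendant '[0,0,-18,0,0,0,-1,0,0,-18,0,0,0,-1,0,0,-16,0,0,0,-1,6,0.5,0,0,0,0,-1,6,0.5,0,0,0,0,-1]'
python3 -m pendant '[6,0.5,0,0,0,2,-1,6,0.5,0,0,0,2,-1,6,0.5,0,0,0,2,-1,6,0.5,0,0,0,2,-1,6,0.5,0,0,0,2,-1]'
python3 -m pendant '[6,0.5,0,0,0,2,-1,6,0.5,0,0,0,2,-1,6,0.5,0,0,0,2,-1,0,0,0,0,0,0,-1]'
python3 -c "
from h import *
rep(('top','scene'))"
```

```text
t: 8.78
tool_pos: [530.3, -110.9, 9.4]
eef_rot: [-3.141, 0.001, -0.198]
wrist_force: [0.3, 0.4, -0.1]
opening: 93.9
finger_force: 0.0
t: 9.2
tool_pos: [561.6, -108.5, 10.9]
eef_rot: [3.141, -0.002, -0.022]
wrist_force: [-0.8, 0.4, -0.4]
opening: 94.1
finger_force: 0.2
t: 9.53
tool_pos: [579.9, -106.9, 10.9]
eef_rot: [3.141, -0.002, 0.083]
wrist_force: [-0.1, 0.5, 0.2]
opening: 94.2
finger_force: 0.0
top guide rack L [-33.9 173.8] R [-32.6  38.6] ctr [-33.3 106.2] world [595.  42.] theta -0.6 [ 35. 135.]
scene guide rack L [-30.2 -70.3] R [ -29.7 -147. ] ctr [ -29.9 -108.7] world [ 615. -172.] theta -0.4 [35. 77.]
t 9.63 tool [ 578.7 -106.9   10.3] rack [-61.2 -40.6] yaw 4.6 F [ 0.4 -0.8 -0.6]
```

```bash

python3 -m pendant '[-8,-0.6,0,0,0,0,-1,-2,25,0,0,0,0,-1,-2,25,0,0,0,0,-1,6,0.5,0,0,0,0,-1,3,0.2,0,0,0,0,-1]'
python3 -m pendant '[4,0.3,0,0,0,0,-1,4,0.3,0,0,0,0,-1,3,0.2,0,0,0,0,-1,2,0.2,0,0,0,0,-1,1,0.1,0,0,0,0,-1]'
python3 -c "
from h import *
rep(('top','scene'))"
```

```text
t: 10.05
tool_pos: [575.2, -56.2, 10.0]
eef_rot: [3.141, -0.001, 0.082]
wrist_force: [-0.3, 0.3, 0.2]
opening: 94.0
finger_force: 0.0
t: 10.47
tool_pos: [589.3, -56.2, 9.3]
eef_rot: [3.141, 0.0, 0.081]
wrist_force: [-2.4, -1.2, 1.6]
opening: 94.0
finger_force: 1.1
top guide rack L [-20.3 171.8] R [-20.3  95. ] ctr [-20.3 133.4] world [605.  70.] theta 0.0 [36. 77.]
scene guide rack L [-20.1 -22.8] R [ -20.2 -147.4] ctr [-20.2 -85.1] world [ 623. -148.] theta 0.0 [ 30. 125.]
t 10.57 tool [589.2 -56.    9.3] rack [-46.7   9.4] yaw 4.6 F [-0.8 -0.3 -0.7]
```

Almost flush, so I press gently until it seats against the back board.

```bash

python3 -m pendant '[1,0.1,0,0,0,0,-1,1,0.1,0,0,0,0,-1,1,0.1,0,0,0,0,-1,0,0,0,0,0,0,-1]'
python3 -m pendant '[1,0.1,0,0,0,0,-1,1,0.1,0,0,0,0,-1,0,0,0,0,0,0,-1]'
```

```text
t: 10.9
tool_pos: [590.2, -55.7, 9.2]
eef_rot: [-3.141, 0.005, 0.082]
wrist_force: [-16.3, -4.2, 10.0]
opening: 94.0
finger_force: 7.9
t: 11.15
tool_pos: [590.3, -55.7, 9.2]
eef_rot: [-3.141, 0.01, 0.082]
wrist_force: [-30.5, -5.4, 21.0]
opening: 93.7
finger_force: 15.4
```

```bash

python3 -m pendant '[-8,-0.7,0,0,0,0,-1,-15,-1,0,0,0,0,-1,-15,-1,0,0,0,0,-1,0,0,35,0,0,0,-1,0,0,35,0,0,0,-1]'
python3 -m pendant '[0,0,35,0,0,0,-1,-35,-20,30,0,0,0,-1,-35,-20,0,0,0,0,-1,-30,-35,0,0,0,0,-1,-30,-35,0,0,0,0,-1]'
python3 -m pendant '[0,-38,0,0,0,0,-1,0,-38,0,0,0,0,-1,0,-38,0,0,0,0,-1,0,-38,0,0,0,0,-1,0,0,0,0,0,0,-1]'
python3 -c "
from h import *
rep(('top','scene'))
for n in('top','scene'):
    W=world(r.capture(n)); pw=W[(W[...,2]>60)&(W[...,2]<95)&(W[...,0]>300)&(W[...,0]<700)&(abs(W[...,1])<330)]
    for s,nm in((pw[pw[:,1]>180],'jar'),(pw[(pw[:,1]<-280)&(pw[:,0]>600)],'prop')): print(nm,s.mean(0))
c=r.capture('scene');cv2.imwrite('pics/s3.png',cv2.resize(c['frame'][100:400,130:400,::-1],None,fx=2,fy=2))"
```

```text
t: 11.57
tool_pos: [554.5, -57.7, 79.0]
eef_rot: [-3.14, 0.004, 0.081]
wrist_force: [0.3, 0.5, 1.0]
opening: 94.0
finger_force: 0.0
t: 11.98
tool_pos: [436.6, -158.1, 139.9]
eef_rot: [3.141, -0.002, 0.083]
wrist_force: [0.5, -0.4, -0.2]
opening: 93.7
finger_force: 0.0
t: 12.4
tool_pos: [437.3, -314.9, 139.3]
eef_rot: [3.14, -0.001, 0.077]
wrist_force: [-0.7, 1.4, -0.3]
opening: 94.0
finger_force: 0.0
top guide rack L [-20.4 173.2] R [ -18.9 -147.6] ctr [-19.7  12.8] world [616. -50.] theta -0.3 [ 38. 321.]
scene guide rack L [-21.4 172.1] R [ -19.4 -147.5] ctr [-20.4  12.3] world [615. -51.] theta -0.4 [ 28. 320.]
t 12.5 tool [ 437.5 -310.5  138.9] rack [-218.6 -232.1] yaw 4.5 F [-0.5 -0.1 -0.4]
jar [464.67888175 252.86647283  79.85259864]
prop [ 661.55953749 -318.64683857   72.67659106]
jar [467.54757832 250.90597477  77.26571455]
prop [ 663.93830621 -320.11249711   72.90998569]
```

View pics/s3.png

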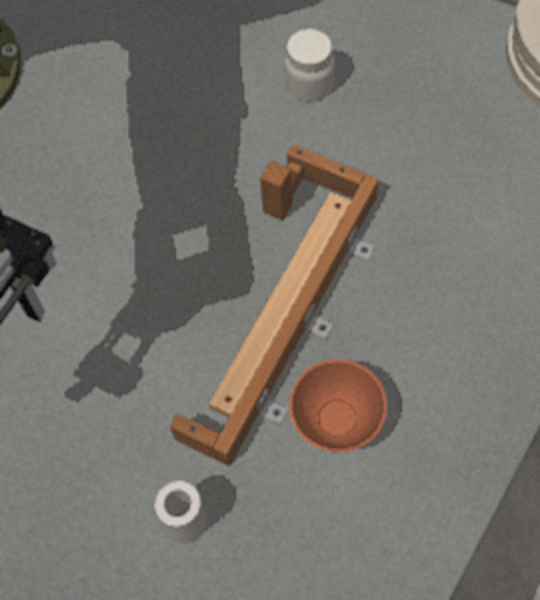

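The guide lies flat along the back board, from (338,200) to (225,400) in this crop, with its left end behind the post. The 30 N reading when pressed shows it is seated. The jar and prop measure the same as before, and the bowl looks undisturbed.

```bash
python3 -c "
from station import r
print(r.finish_job())"
```

```text
the job is handed in; nothing more can be done
None
```

The guide is back in its rack, pushed in left end first behind the keeper post and now flat along the back board; the jar, kiln prop and bowl were left where they stood, and the job was handed in at about 13 s (no verdict was shown).

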